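# Pin the pipe-rest cradle to the bench bracket

## Task

Fit the pipe rest to the bench: slide the cradle's flat foot, eye end first, between the two ears of the blue bracket so that it lies flat and straight along the bracket's tongue with the brass fork upright and its eye under the ear hole. Then pass the long pin with the red knob down through the upper ear, the eye and the lower ear until the knob sits flush on the upper ear, and let go. Leave the short yellow pin in its stand and the other things on the bench where they are.

Things in the scene. Friction and masses are not known exactly. Their poses are not given: they have to be found in the camera images.
- bracket: Fixed blue clevis bracket (lower tongue bare steel, yellow ring round the upper hole) on the bench; never moves. Origin on the bench top directly below the common vertical axis of its two ear holes; z up; the jaw opens towards its own -x, roughly to the robot. Base plate 190 x 90 x 12 mm, x -140 to +50 mm. A post carries the tongue's end. The gap between the ears is 20 mm high, open to -x and at both sides.
- upper_hole (a point): Centre of the upper ear's 17 mm through hole, at the ear's top face, 92 mm above the bench. The upper ear is 12 mm thick (80 to 92 mm high), 56 mm wide (y), from x = -28 to +22 mm of the bracket.
- lower_hole (a point): Centre of the lower ear's 17 mm through hole, at the ear's top face, 60 mm above the bench; the cradle's foot lies on this face. The lower ear is a tongue 14 mm thick (46 to 60 mm high), 56 mm wide (y), from x = -128 to +22 mm of the bracket; open below the hole down to the base plate (34 mm).
- jaw_back (a point): Middle of the flat upright back wall that closes the jaw, facing the bracket's -x, 22 mm beyond the hole axis, 70 mm above the bench.
- cradle: Loose pipe rest, about 0.4 kg, standing upright on the bench left or right of the bracket: flat aluminium foot (own x -38 to +112 mm, 36 mm wide, 14 mm thick) with an eye near its front (+x) end, and a brass Y-shaped fork. Origin on the foot's underside below the centre of the fork's stem; z up, x towards the eye.
- stem (a point): Where to grasp the cradle from above: in its fork's stem, 40 mm above the foot's underside, on the origin's axis. Stem 26 mm (own x) by 20 mm (y, flat faces: grasp across y), 14 to 50 mm high; above it two arms spread 37 mm to +x and -x, also 20 mm thick in y; steel rollers at their ends, tops at 75 mm.
- eye (a point): Centre of the cradle's vertical 19 mm eye, 90 mm ahead (+x) of the cradle's origin, at half the foot's thickness (7 mm above its underside), 22 mm from the foot's flat front end. With the front end against the jaw's back wall and the foot centred and straight, the eye is on the ear holes' axis.
- stand: Fixed wooden pin stand on the bench, on the side opposite the cradle, 70 mm (x) by 150 mm (y), 80 mm high, with two vertical 18 mm holes through it at its own y = +45 and -45 mm. Origin at the centre of its underside. A pin stands in each hole, which one in which varies.
- pin: Loose long clevis pin with a red knob, about 0.11 kg: round knob of 26 mm diameter, 36 mm tall; steel shank of 14 mm diameter, 70 mm long, its last 12 mm tapering to 7 mm. Starts upright in the stand with the knob resting on the stand's top. Origin at the centre of the knob's underside, where the shank begins; z up through the knob, shank along -z. Home when this underside rests on the upper ear. It lifts straight up out of the stand.
- pin_tip (a point): tip of the long pin's shank, 70 mm below its origin
- short_pin: Bystander: the short pin with a yellow knob, same knob and diameter but shank only 35 mm long, too short for the job; stands in the stand's other hole. Origin at the centre of the knob's underside.
- frit_jar: Bystander: loose amber glass jar with white cap, 68 mm diameter, 85 mm high, beyond the bracket. Origin at the centre of its underside.
- paddle: Bystander: loose wooden paddle lying on the bench beyond the bracket, blade 85 x 100 mm, handle 110 mm long, 22 mm high at most. Origin at the bench, where handle and blade meet.
- tool_cup: Bystander: loose blue ceramic cup, 80 mm diameter, 75 mm high, beyond the bracket. Origin at the centre of its underside.
Things that resemble listed ones, but are neither listed nor needed, are in the scene too. Of the things that look like the cradle, take the one that is farthest from the robot's base at the start.

How it is judged:
On the way, in this order (a step that is already met when the one before it is completed fails the run):
1. the cradle's foot lies between the ears, upright and straight, its eye within 5 mm of the ear holes' axis (z of eye in the frame of bracket between 0.064 and 0.07 m and horizontal distance between eye and lower_hole below 0.005 m and angle between cradle's own z axis and vertical below 0.1 rad and angle between the x axis of cradle and the x axis of bracket, either way round below 0.25 rad), for 0.2 s.
2. the long pin is through the upper ear, the eye and the lower ear, the knob down on the upper ear (all of step 1 and horizontal distance between pin and upper_hole below 0.003 m and horizontal distance between pin_tip and lower_hole below 0.004 m and z of pin in the frame of bracket below 0.095 m and angle between pin's own z axis and vertical below 0.1 rad), for 0.2 s.
At the end, for the whole second after the job is handed in: Cradle upright (0.1 rad), foot on the lower ear (eye 64-70 mm high), straight within 0.25 rad, eye within 5 mm of the hole axis; red pin upright (0.1 rad) through both ears and eye, within 3 mm at the knob, 4 mm at the tip, knob within 3 mm of the upper ear; both released, at rest (all of step 2 and linear speed of each of pin, cradle below 0.02 m/s); the robot touches nothing.
It fails at once if the short yellow pin is taken out of or pushed about in its stand (moved over 20 mm) (distance of short_pin from where it was at the start of the episode above 0.02 m).
It fails at once if the jar is pushed over 30 mm from its place (distance of frit_jar from where it was at the start of the episode above 0.03 m).
It fails at once if the paddle is pushed over 30 mm from its place (distance of paddle from where it was at the start of the episode above 0.03 m).
It fails at once if the cup is pushed over 30 mm from its place (distance of tool_cup from where it was at the start of the episode above 0.03 m).
It also fails if it takes over 72 s, if anything falls off the work surface, if the arm or the gripper's body presses on something with over 40 N, if the wrist force passes 120 N, or if a joint passes its speed limit or range.

## Robot

A 6-joint arm with a two-finger parallel gripper is mounted at the origin on the work surface. World frame = base frame: x ahead of the robot, y to its left, z up, the work surface at z = 0. Lengths are in m, angles in rad, forces in N, time in s.
With the tool pointing down it reaches from about 0.35 to 0.875 m from the base axis. Payload 4.2 kg.
Tool frame: the origin (TCP) lies at the very end of the fingers, on their centre line; the grasp point (between the pads) lies 19 mm behind it (bot.tcp_to_grasp is the z of the grasp point in the tool frame, in m); z points along the fingers, x is the direction in which the jaws open and shut, and the axes are right-handed (so a half turn about z gives the same grasp; the last joint's range is limited). The gripper opens to 87 mm and grips with 3 to 60 N. Pads are 19 mm wide; open, the fingers measure 117 mm over their backs; the gripper's body (75 mm by 190 mm) begins 51 mm behind the grasp point.
Start: joints at [1.483, 0.385, 0.008, 0, -1.194, -0.259], TCP at [0.212, 0.588, 0.223] pointing down, gripper open.
Joint ranges: [-3.14, 3.14], [-1.21, 2.06], [-1.07, 1.41], [-3.16, 2.05], [-2.99, -0.16], [-3.1, 3.1]. Speed limits (rad/s): [2.79, 2.79, 3.14, 3.14, 3.14, 3.14].

## Interface

Orientations are given as a rotation vector (axis times angle).
In Python, from workcell import bot, optics, finder gives the robot as it stands.
- The arm moves only by the tool drive_tool, never from a script. Its argument "targets" is a list of rows, each a list of 7 numbers: the turn, a rotation vector about the world's x, y, z in units of 5 degrees (1.0 is 5 degrees), then the shift along the world's x, y, z in units of 30 mm (1.0 is 30 mm), then the finger opening in mm, from 0 to 87. A call has 1 to 20 rows; each row shifts and turns the commanded pose from where the row before left it; what a row does not reach is not made up. A row lasts 1/12 s, in which the tool goes at most 41.7 mm and 7.16 degrees, less where a joint would pass 70% of its speed; a pose out of reach is approached as far as the arm can. A call is refused whole if a number of a shift passes 1 or a number of a turn 1, either way. A call with a gripper value outside its range is refused whole. The fingers move at their own pace and stop on an object; the grip force is fixed at half the most. Time passes only in rows, so rows that do not move let the fingers close. It gives the time, the measured TCP pose, the force and the opening at its end, in the units of the state.
- bot.read_state(): the state, without advancing time (a new reading comes with each control period).
- optics.grab_frame(name): name is "side" or "top" or "wrist"; returns a dict with "color" (420x560x3 uint8, red, green, blue), "fx", "fy", "cx", "cy" (pixels), "R" (3x3) and "t" (3): a world point X has camera coordinates R X + t. Camera axes: x right, y down, z forward; pixel columns grow to the right and rows downward; lengths in m; the calibration is good to about 2 mm. A picture is of the moment at which its call begins. There is no depth.
- bot.close_job(): hands the job in, once; it reports no verdict.
Trained networks look in a picture, given as the dict that the camera call returned (one of the last four; its "shot" number tells which), for a name from the list of things; names that differ only in an ending like _2 or _b are one class to them, and where a whole thing is asked for, a point or a joint stands for the part that bears it (a point fixed in the world has none). Each returns a list of dicts, best first, with "p" (0 to 1); they miss things now and then, are a little off and sometimes report something else, mostly with a low value. They report only what shows in the picture. A call takes as long as a camera call. They do not tell look-alikes from the thing itself.
- finder.find_in(picture, thing): "location" ([x, y, z] in m, in world coordinates, good to about 4 mm: the middle of the surface that is visible of it).
- finder.masks_of(picture, thing): "pixels" (420x560 bool, what is visible of it).
- finder.pinpoint(picture, thing): "location" ([x, y, z] in m, in world coordinates, good to about 4 mm: a listed point, or the origin of a listed thing).
The state is a dict: "time_s": time; "joints": joint angles; "joint_vel": joint speeds; "tau": joint torques, N m; "tool_pos": TCP position; "eef_rot": TCP orientation; "contact_force": force on the tool from outside, world axes, zero at the start; "moment": the same for the moment, N m; "opening": finger opening in m.
Only numpy, scipy, OpenCV 4.12 (cv2) and the standard library are available. Lean on these libraries where they do the work, as an engineer would, in place of code of your own. Each camera call takes 0.05 s, during which the arm holds its last target. There are 200 camera calls.

## Working session

There is one attempt and no reset: what is moved stays moved. The work goes in short steps, Python scripts to look and compute and a tool call to move; the robot and the scene stay as the last step left them, time stands still between calls to the robot, and variables do not carry over. Pictures are saved under pics/ and viewed, on a budget of 10 in all, crops included, one or two more only if the job needs it, and the job is handed in when it is done.

Besides the shell and the picture viewer there is one more tool, called after "Emit:" by a JSON object that holds its "op" and its "data". drive_tool: Moves the arm, as the interface text tells. Its arguments: {"type":"object","properties":{"targets":{"type":"array"}},"required":["targets"]}

```bash
mkdir -p pics; ls
cat > h.py <<'E'
import numpy as np, cv2
from workcell import bot, optics, finder
def save(pic,name): cv2.imwrite('pics/'+name,pic['color'][:,:,::-1])
def proj(pic,X):
    c=np.array(pic['R'])@np.array(X)+np.array(pic['t']); return [round(float(pic['fx']*c[0]/c[2]+pic['cx'])),round(float(pic['fy']*c[1]/c[2]+pic['cy']))]
def pp(pic,things,fn='pinpoint',n=4):
    for t in things:
        for d in getattr(finder,fn)(pic,t)[:n]:
            print(fn[:4],t,np.round(d['location'],4),round(d['p'],2),proj(pic,d['location']))
E
python3 - <<'E'
from h import *
a=optics.grab_frame('top'); b=optics.grab_frame('side')
T=['bracket','upper_hole','lower_hole','jaw_back','cradle','stem','eye','stand','pin','short_pin']
print('top'); pp(a,T); print('side'); pp(b,T)
cv2.imwrite('pics/a.png',np.vstack([a['color'],b['color']])[:,:,::-1][:, :] if 0 else cv2.resize(np.hstack([a['color'],b['color']]),(800,300))[:,:,::-1])
save(a,'top0.png');save(b,'side0.png')
print(bot.read_state())
E
```

```text
pics
top
pinp bracket [6.144e-01 5.400e-03 6.000e-04] 0.64 [292, 174]
pinp upper_hole [0.6092 0.0084 0.0965] 0.8 [290, 165]
pinp upper_hole [0.6337 0.0133 0.0662] 0.26 [288, 158]
pinp lower_hole [0.6105 0.0124 0.0661] 0.63 [288, 168]
pinp jaw_back [0.6308 0.0167 0.0667] 0.7 [286, 159]
pinp jaw_back [0.6092 0.009  0.0637] 0.65 [290, 169]
pinp cradle [ 4.653e-01 -2.480e-01  1.000e-04] 0.97 [405, 239]
pinp cradle [ 0.2777 -0.2131  0.0053] 0.91 [392, 326]
pinp cradle [ 0.3623  0.0591 -0.004 ] 0.64 [267, 284]
pinp cradle [0.6121 0.0048 0.0036] 0.26 [292, 174]
pinp stem [ 0.4689 -0.2455  0.0372] 0.7 [408, 236]
pinp stem [ 0.2717 -0.2128  0.0385] 0.6 [396, 331]
pinp stem [0.3657 0.0581 0.038 ] 0.57 [266, 283]
pinp eye [ 0.3665 -0.21    0.0071] 0.94 [390, 284]
pinp eye [0.3357 0.1456 0.0093] 0.63 [227, 296]
pinp eye [ 0.5445 -0.2027  0.006 ] 0.62 [384, 204]
pinp stand [ 5.106e-01  2.901e-01 -2.000e-04] 0.93 [168, 217]
pinp pin [0.5073 0.2452 0.0841] 0.5 [176, 214]
pinp short_pin [0.5115 0.3402 0.0768] 0.54 [133, 212]
side
pinp bracket [ 0.6099  0.0112 -0.0011] 0.63 [242, 222]
pinp upper_hole
[... 734 characters left out ...]
in [0.5168 0.3414 0.0789] 0.93 [184, 361]
{'time_s': 1.1, 'joints': array([ 1.48259490e+00,  3.84712041e-01,  7.91644910e-03, -1.17046167e-06,
       -1.19400691e+00, -2.58589443e-01]), 'joint_vel': array([ 0.00053682,  0.0008585 ,  0.00043569,  0.00105053, -0.00034625,
        0.00129928]), 'tau': array([-5.42452708e-04, -3.90481246e+01,  1.87618858e+01,  4.22434106e+00,
        1.54186453e-02, -2.54378227e-05]), 'tool_pos': array([0.21240166, 0.58778571, 0.22254908]), 'eef_rot': array([ 1.80486630e+00, -2.57138714e+00,  6.32110839e-06]), 'contact_force': array([-0.17374756,  0.67611261,  0.53944991]), 'moment': array([-0.04595471,  0.01770115, -0.02557323]), 'opening': 0.08724598684856602}
```

View pics/top0.png

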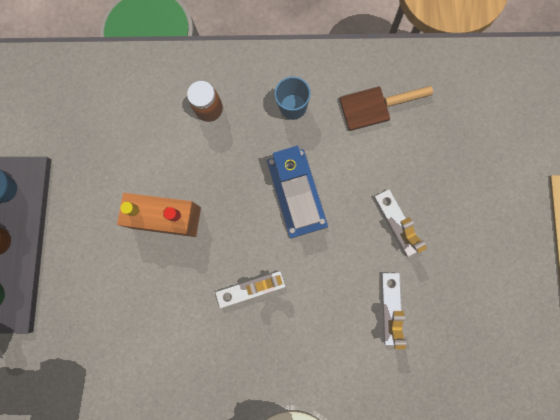

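View pics/side0.png

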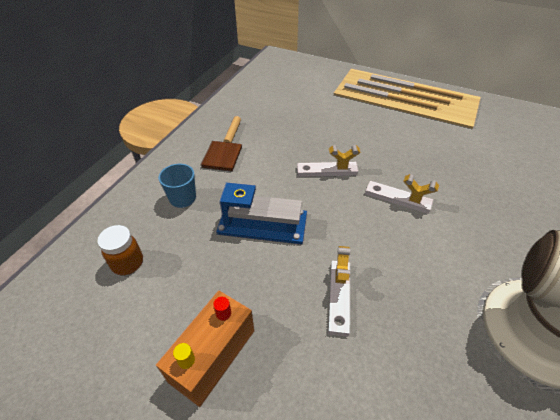

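Three cradle look-alikes show in the top view: A with its fork at (410,236), B at (398,329) and C at (264,285). They are about 0.53, 0.35 and 0.37 m from the base, so A is the farthest, and it stands right of the bracket, opposite the stand. The pin I need is the red knob at (171,214). The yellow one is at (127,209). Next I'll check A in a crop.

Run:
```python
from h import *
a=cv2.imread('pics/top0.png')
cv2.imwrite('pics/cropA.png',np.hstack([cv2.resize(a[180:270,360:450],(400,400),interpolation=cv2.INTER_CUBIC),cv2.resize(a[140:240,255:355],(400,400),interpolation=cv2.INTER_CUBIC)]))
w=optics.grab_frame('wrist')
from scipy.spatial.transform import Rotation as Ro
s=bot.read_state();Rt=Ro.from_rotvec(s['eef_rot']).as_matrix()
R=np.array(w['R']);c=-R.T@w['t'];print('cam in tool',Rt.T@(c-s['tool_pos']),'\n',Rt.T@R.T,w['fx'])
t=optics.grab_frame('top');R=np.array(t['R']);print('top',-R.T@t['t'],R,t['fx'])
```

```text
cam in tool [ 0.00099306 -0.0802026  -0.16328129] 
 [[ 9.99999863e-01  4.49556563e-04  2.69018228e-04]
 [-5.07972141e-04  9.57662070e-01  2.87894256e-01]
 [-1.28203801e-04 -2.87894353e-01  9.57662166e-01]] 341.30968787685663
top [ 0.38978081 -0.01536804  0.90296251] [[ 0.01124603 -0.9992708  -0.03648838]
 [-0.98804771 -0.00549457 -0.15405041]
 [ 0.15373759  0.03778472 -0.98738902]] 399.7972680176344
```

View pics/cropA.png

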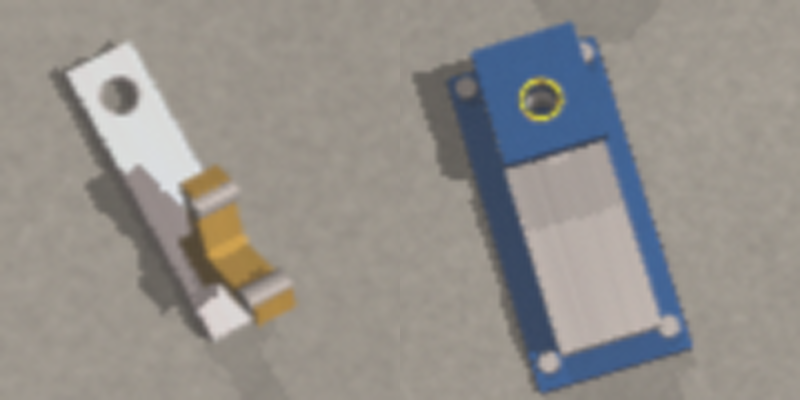

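The crop shows cradle A with its eye at the upper left and the brass fork at the lower right. The bracket shows its yellow ring and bare tongue. Next I'll move to a view over both.

Emit:
{"op": "drive_tool", "data": {"targets": [[0,0,-0.98,0.33,-0.87,0,87],[0,0,-0.98,0.33,-0.87,0,87],[0,0,-0.98,0.33,-0.87,0,87],[0,0,-0.98,0.33,-0.87,0,87],[0,0,-0.98,0.33,-0.87,0,87],[0,0,-0.98,0.33,-0.87,0,87],[0,0,-0.98,0.33,-0.87,0,87],[0,0,-0.98,0.33,-0.87,0,87],[0,0,-0.98,0.33,-0.87,0,87],[0,0,-0.98,0.33,-0.87,0,87],[0,0,-0.98,0.33,-0.87,0,87],[0,0,-0.98,0.33,-0.87,0,87],[0,0,-0.98,0.33,-0.87,0,87],[0,0,-0.98,0.33,-0.87,0,87]]}}

```text
time_s: 2.37
tool_pos: [0.3512, 0.2211, 0.2229]
eef_rot: [-0.036, 3.141, 0.001]
contact_force: [0.5, 0.6, 0.6]
opening: 0.0872
```

Emit:
{"op": "drive_tool", "data": {"targets": [[0,0,-0.98,0.33,-0.87,0,87],[0,0,-0.98,0.33,-0.87,0,87],[0,0,-0.98,0.33,-0.87,0,87],[0,0,-0.98,0.33,-0.87,0,87],[0,0,-0.98,0.33,-0.87,0,87],[0,0,-0.98,0.33,-0.87,0,87],[0,0,-0.98,0.33,-0.87,0,87],[0,0,-0.98,0.33,-0.87,0,87],[0,0,-0.98,0.33,-0.87,0,87],[0,0,-0.98,0.33,-0.87,0,87],[0,0,-0.98,0.33,-0.87,0,87],[0,0,-0.98,0.33,-0.87,0,87],[0,0,-0.98,0.33,-0.87,0,87],[0,0,0,0,0,0,87],[0,0,0,0,0,0,87]]}}

```text
time_s: 3.62
tool_pos: [0.4798, -0.118, 0.2222]
eef_rot: [-1.625, -2.688, 0.0]
contact_force: [0.3, 0.2, 0.6]
opening: 0.0871
```

Run:
```python
from h import *
a=optics.grab_frame('wrist'); save(a,'w1.png')
np.savez('w1.npz',R=a['R'],t=a['t'],k=[a['fx'],a['fy'],a['cx'],a['cy']])
pp(a,['bracket','upper_hole','lower_hole','jaw_back','cradle','stem','eye','stand','pin','short_pin'],n=2)
s=bot.read_state();print(s['time_s'],s['tool_pos'],s['eef_rot'],s['joints'])
```

```text
pinp bracket [6.164e-01 1.080e-02 5.000e-04] 0.63 [323, 318]
pinp upper_hole [0.6148 0.0097 0.0946] 0.88 [334, 369]
pinp lower_hole [0.6116 0.0087 0.0636] 0.57 [330, 347]
pinp cradle [ 0.4681 -0.2517  0.0031] 0.64 [180, 115]
pinp cradle [0.3648 0.0626 0.0011] 0.63 [473, 165]
pinp stem [ 0.4689 -0.2471  0.0404] 0.73 [173, 119]
pinp stem [0.3627 0.066  0.0379] 0.73 [496, 171]
pinp eye [ 0.3653 -0.2091  0.0067] 0.93 [258, 42]
pinp eye [0.3326 0.1459 0.0075] 0.89 [554, 175]
4.1667 [ 0.47968684 -0.11657641  0.22266534] [1.62099854e+00 2.69090643e+00 2.62140986e-04] [ 9.12184452e-02  1.59996146e-01 -3.05020804e-01 -4.60945213e-05
 -1.10555351e+00 -1.17556054e+00]
```

View pics/w1.png

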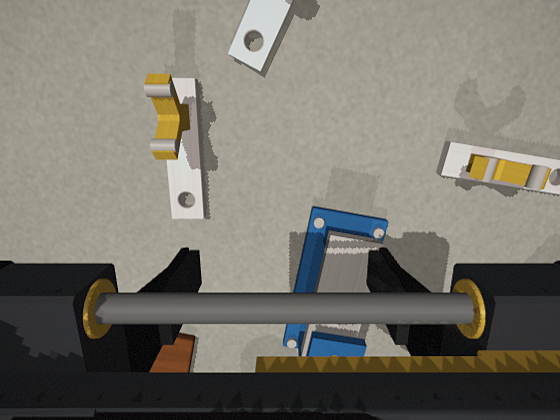

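The wrist view, with up in the image towards the robot, shows cradle A at about (180,130) with its eye at (186,199). The bracket at (340,280) is half hidden by the gripper. I'll shift forward for a clear view of it.

Emit:
{"op": "drive_tool", "data": {"targets": [[0,0,0,0.98,0.83,0,87],[0,0,0,0.98,0.83,0,87],[0,0,0,0.98,0.83,0,87],[0,0,0,0.98,0.83,0,87],[0,0,0,0.98,0.83,0,87],[0,0,0,0.98,0.83,0,87],[0,0,0,0,0,0,87],[0,0,0,0,0,0,87],[0,0,0,0,0,0,87]]}}

```text
time_s: 4.92
tool_pos: [0.6557, 0.0325, 0.2219]
eef_rot: [-1.621, -2.69, 0.002]
contact_force: [-0.1, -0.8, -0.0]
opening: 0.0869
```

Run:
```python
from h import *
a=optics.grab_frame('wrist'); save(a,'w2.png')
np.savez('w2.npz',R=a['R'],t=a['t'],k=[a['fx'],a['fy'],a['cx'],a['cy']])
pp(a,['bracket','upper_hole','lower_hole','jaw_back','cradle','stem','eye'],n=2)
s=bot.read_state();print(s['time_s'],s['tool_pos'],s['eef_rot'])
```

```text
pinp bracket [ 0.6127  0.0077 -0.0038] 0.92 [283, 136]
pinp upper_hole [0.6171 0.0055 0.0972] 0.59 [278, 149]
pinp lower_hole [0.6156 0.0082 0.0622] 0.64 [282, 145]
pinp lower_hole [ 0.615   0.0073 -0.004 ] 0.6 [282, 138]
pinp jaw_back [0.6301 0.0168 0.0716] 0.76 [283, 164]
5.3167 [0.65581327 0.03200965 0.22311176] [1.62260736e+00 2.68960019e+00 8.21427740e-04]
```

View pics/w2.png

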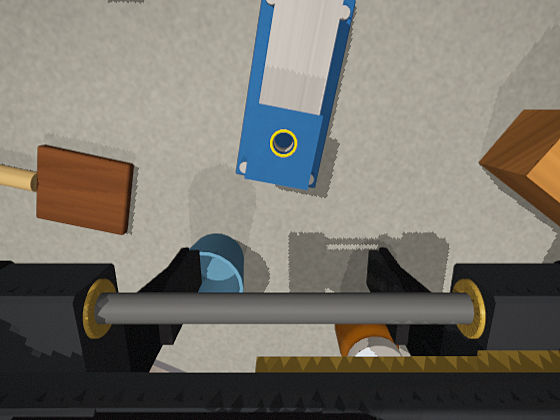

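The view shows the yellow ring at (284,143), the ear's front edge near row 110 and the steel tongue running up the image. Now I'll measure precisely.

```bash
cat >> h.py <<'E'
def unproj(f,uv,z):
    d=np.load(f);fx,fy,cx,cy=d['k'];uv=np.atleast_2d(uv).astype(float)
    r=np.c_[(uv[:,0]-cx)/fx,(uv[:,1]-cy)/fy,np.ones(len(uv))]@d['R'];c=-d['R'].T@d['t']
    return c+r*((z-c[2])/r[:,2])[:,None]
def ring(img,roi):
    x0,y0,x1,y1=roi;h=cv2.cvtColor(img[y0:y1,x0:x1],cv2.COLOR_BGR2HSV)
    m=cv2.inRange(h,(20,120,90),(38,255,255));p=cv2.findNonZero(m)
    (cx,cy),ax,_=cv2.fitEllipse(cv2.convexHull(p)); return (cx+x0,cy+y0),ax,len(p)
def steel(img,roi,lo=(0,0,110),hi=(180,45,255)):
    x0,y0,x1,y1=roi;h=cv2.cvtColor(img[y0:y1,x0:x1],cv2.COLOR_BGR2HSV);m=cv2.inRange(h,lo,hi)
    n,l,s,c=cv2.connectedComponentsWithStats(m);i=1+np.argmax(s[1:,4]);return np.pad((l==i).astype(np.uint8),((y0,0),(x0,0)))
E
python3 - <<'E'
from h import *
img=cv2.imread('pics/w2.png')
e,ax,n=ring(img,(240,110,330,180)); print('ring',e,ax,n,unproj('w2.npz',e,.092))
m=steel(img,(235,25,345,120),(0,0,120),(180,60,255))
L=[];Rr=[]
for v in range(30,95):
    u=np.flatnonzero(m[v]); 
    if len(u)>20:L.append((u[0]-.5,v));Rr.append((u[-1]+.5,v))
for P in (L,Rr):
    w=unproj('w2.npz',P,.06)[:,:2].astype(np.float32);l=cv2.fitLine(w,cv2.DIST_HUBER,0,.01,.01).ravel();l=l*np.sign(l[0]) if 0 else l
    s=np.sign(l[0]);print('edge yaw',np.degrees(np.arctan2(l[1]*s,l[0]*s)),l[2:], 'end px',P[0],P[-1])
# cradle in w1: foot white
img=cv2.imread('pics/w1.png');m=steel(img,(150,70,225,225),(0,0,165),(180,25,255))
print(cv2.boundingRect(m),m.sum())
for v in range(75,222,9):
    u=np.flatnonzero(m[v]); print(v,u[[0,-1]] if len(u) else None,end=' ')
print()
from scipy import ndimage
g=cv2.cvtColor(img,cv2.COLOR_BGR2GRAY)[188:212,174:200];d=(g<150).astype(np.uint8);p=cv2.findNonZero(d)
(cx,cy),ax,_=cv2.fitEllipse(cv2.convexHull(p));print('eye',cx+174,cy+188,ax,unproj('w1.npz',(cx+174,cy+188),.014))
E
```

```text
ring (283.02752685546875, 142.77349472045898) (26.947633743286133, 27.435829162597656) 214 [[0.61100018 0.00679885 0.092     ]]
edge yaw 17.215895 [ 0.55943304 -0.0386252 ] end px (np.float64(269.5), 30) (np.float64(259.5), 94)
edge yaw 17.094732 [0.53515685 0.01319768] end px (np.float64(337.5), 30) (np.float64(323.5), 94)
(151, 139, 53, 86) 1902
75 None 84 None 93 None 102 None 111 None 120 None 129 None 138 None 147 [180 183] 156 [178 186] 165 [167 188] 174 [167 200] 183 [168 200] 192 [169 201] 201 [170 202] 210 [164 202] 219 [154 202] 
eye 185.90123558044434 199.44147968292236 (15.210872650146484, 16.849498748779297) [[ 0.54811906 -0.20775941  0.014     ]]
```

Run:
```python
from h import *
img=cv2.imread('pics/w1.png');h=cv2.cvtColor(img,cv2.COLOR_BGR2HSV)
for v in range(165,222,6): print(v,[(u,int(h[v,u,1]),int(h[v,u,2])) for u in (*range(164,176,2),*range(196,210,2))] if v in(183,) else '',end='')
g=cv2.cvtColor(img,cv2.COLOR_BGR2GRAY).astype(float);gx=cv2.GaussianBlur(g,(0,0),1);gx=np.gradient(gx,axis=1)
L=[(160+np.argmax(gx[v,160:178]),v) for v in range(168,216)];R=[(193+np.argmin(gx[v,193:212]),v) for v in range(130,216)]
for P in(L,R):
    w=unproj('w1.npz',P,.014)[:,:2].astype(np.float32);l=cv2.fitLine(w,cv2.DIST_HUBER,0,.01,.01).ravel();print(np.degrees(np.arctan(l[1]/l[0])),l,P[0],P[-1])
```

```text
165 171 177 183 [(164, 25, 161), (166, 27, 162), (168, 17, 175), (170, 5, 218), (172, 7, 216), (174, 15, 216), (196, 8, 217), (198, 11, 215), (200, 9, 229), (202, 24, 85), (204, 23, 87), (206, 30, 110), (208, 25, 163)]189 195 201 207 213 219 27.393452 [ 0.887868    0.46009836  0.5485902  -0.22796053] (np.int64(167), 168) (np.int64(171), 215)
27.501907 [ 0.88699543  0.46177813  0.5129848  -0.20542882] (np.int64(198), 130) (np.int64(203), 215)
```

Emit:
{"op": "drive_tool", "data": {"targets": [[0,0,-0.07,-0.63,-0.94,0,87],[0,0,0,-0.63,-0.94,0,87],[0,0,0,-0.63,-0.94,0,87],[0,0,0,-0.63,-0.94,0,87],[0,0,0,-0.63,-0.94,0,87],[0,0,0,-0.63,-0.94,0,87],[0,0,0,-0.63,-0.94,0,87],[0,0,0,-0.62,-0.94,0,87],[0,0,0,-0.62,-0.94,0,87],[0,0,0,-0.62,-0.92,0,87],[0,0,0,0,0,-0.8,87],[0,0,0,0,0,-0.8,87],[0,0,0,0,0,-0.8,87],[0,0,0,0,0,0,87],[0,0,0,0,0,0,87]]}}

```text
time_s: 6.57
tool_pos: [0.4673, -0.2491, 0.1502]
eef_rot: [-1.629, -2.684, 0.002]
contact_force: [-0.2, -1.2, 0.7]
opening: 0.0869
```

Run:
```python
from h import *
a=optics.grab_frame('wrist'); save(a,'w3.png')
pp(a,['cradle','stem','eye'],n=1)
b=optics.grab_frame('side'); pp(b,['stem','cradle','eye'],n=3)
s=bot.read_state();print(s['time_s'],s['tool_pos'],s['eef_rot'],s['contact_force'])
```

```text
pinp cradle [ 0.2749 -0.2139 -0.0026] 0.78 [431, 14]
pinp stem [ 0.2768 -0.2141  0.0403] 0.66 [454, 0]
pinp eye [ 0.3628 -0.2085  0.0073] 0.65 [383, 115]
pinp stem [ 0.4719 -0.2473  0.039 ] 0.97 [341, 158]
pinp stem [ 0.276  -0.2107  0.0397] 0.77 [418, 191]
pinp stem [0.364  0.0599 0.039 ] 0.71 [341, 269]
pinp cradle [ 0.4651 -0.2471 -0.0006] 0.87 [342, 171]
pinp cradle [0.6075 0.0081 0.063 ] 0.58 [242, 202]
pinp eye [ 0.3704 -0.2099  0.0083] 0.96 [375, 189]
pinp eye [ 0.5495 -0.2079  0.0083] 0.83 [305, 168]
pinp eye [0.6084 0.0095 0.0936] 0.73 [240, 192]
6.9667 [ 0.46846067 -0.24889681  0.15138721] [1.62903080e+00 2.68441831e+00 8.44238509e-04] [-0.32845413 -0.23296207  0.35155588]
```

Emit:
{"op": "drive_tool", "data": {"targets": [[0,0,0,0,0,-0.9,87],[0,0,0,0,0,-0.9,87],[0,0,0,0,0,-0.9,87],[0,0,0,0,0,-0.9,87],[0,0,0,0,0,-0.7,87],[0,0,0,0,0,0,87],[0,0,0,0,0,0,87],[0,0,0,0,0,0,5],[0,0,0,0,0,0,5],[0,0,0,0,0,0,5],[0,0,0,0,0,0,5],[0,0,0,0,0,0,5],[0,0,0,0,0,0,5],[0,0,0,0,0,0,5],[0,0,0,0,0,0,5],[0,0,0,0,0,0,5]]}}

```text
time_s: 8.3
tool_pos: [0.468, -0.2489, 0.0215]
eef_rot: [-1.63, -2.685, 0.0]
contact_force: [0.4, -0.2, -0.1]
opening: 0.0348
```

Emit:
{"op": "drive_tool", "data": {"targets": [[0,0,0,0,0,0,5],[0,0,0,0,0,0,5],[0,0,0,0,0,0,5],[0,0,0,0,0,0,5],[0,0,0,0,0,0,5],[0,0,0,0,0,0,5]]}}

```text
time_s: 8.8
tool_pos: [0.4676, -0.2487, 0.0214]
eef_rot: [-1.63, -2.685, 0.0]
contact_force: [-0.5, 1.9, 1.4]
opening: 0.0199
```

Emit:
{"op": "drive_tool", "data": {"targets": [[0,0,0,0,0,0.4,5],[0,0,0,0,0,0.8,5],[0,0,0,0,0,0.8,5],[0,0,0,0,0,0.8,5],[0,0,0,0,0,0.5,5],[0,0,-0.3,-0.28,0.92,0,5],[0,0,-0.3,-0.28,0.92,0,5],[0,0,-0.3,-0.28,0.92,0,5],[0,0,-0.3,-0.28,0.92,0,5],[0,0,-0.3,-0.28,0.92,0,5],[0,0,-0.3,-0.28,0.92,0,5],[0,0,-0.27,-0.26,0.93,0,5],[0,0,0,0,0,0,5],[0,0,0,0,0,0,5],[0,0,0,0,0,0,5],[0,0,0,0,0,0,5]]}}

```text
time_s: 10.13
tool_pos: [0.4097, -0.056, 0.1202]
eef_rot: [-1.867, -2.526, 0.001]
contact_force: [0.4, -0.7, -4.2]
opening: 0.0198
```

Run:
```python
from h import *
b=optics.grab_frame('side'); save(b,'s4.png')
t=optics.grab_frame('top'); np.savez('t4.npz',R=t['R'],t=t['t'],k=[t['fx'],t['fy'],t['cx'],t['cy']]);save(t,'t4.png')
pp(b,['stem','cradle','eye'],n=4);pp(t,['stem','eye'],n=4)
s=bot.read_state();p=s['tool_pos'];r=s['eef_rot'];yaw=2*np.arctan2(r[1],r[0])-np.pi/2
print(s['time_s'],p,r,np.degrees(yaw),s['contact_force'],s['moment'],s['opening'])
d=np.array([np.cos(np.radians(17.15)),np.sin(np.radians(17.15))]);q=p[:2]-[.611,.0068];print('along',q@d,'lat',q@[-d[1],d[0]])
cv2.imwrite('pics/c4.png',np.hstack([cv2.resize(b['color'][130:290,180:390],(525,400)),cv2.resize(t['color'][130:290,230:340],(275,400))])[:,:,::-1])
```

```text
pinp stem [0.3652 0.0619 0.0434] 0.57 [340, 268]
pinp cradle [ 0.4099 -0.053   0.0986] 0.87 [341, 201]
pinp cradle [ 0.2777 -0.2157  0.0005] 0.7 [413, 201]
pinp cradle [0.3656 0.0593 0.0012] 0.56 [338, 279]
pinp eye [0.3304 0.1468 0.0015] 0.92 [340, 324]
pinp eye [ 0.3704 -0.2102  0.0084] 0.66 [375, 189]
pinp stem [ 0.2767 -0.2138  0.0351] 0.67 [396, 328]
pinp stem [0.6088 0.0086 0.096 ] 0.6 [290, 165]
pinp stem [ 0.7811 -0.2099 -0.0083] 0.47 [383, 107]
pinp eye [ 0.4919 -0.0275  0.1051] 0.67 [307, 221]
10.4833 [ 0.40981683 -0.05579556  0.12044894] [-1.86696054e+00 -2.52646074e+00  2.09668888e-04] -342.926046033996 [-1.47813293 -0.37145756 -3.85287037] [-0.03221718 -0.06184822  0.01566141] 0.019555877879118645
along -0.21069559357044973 lat -0.0004885660334930897
```

View pics/c4.png

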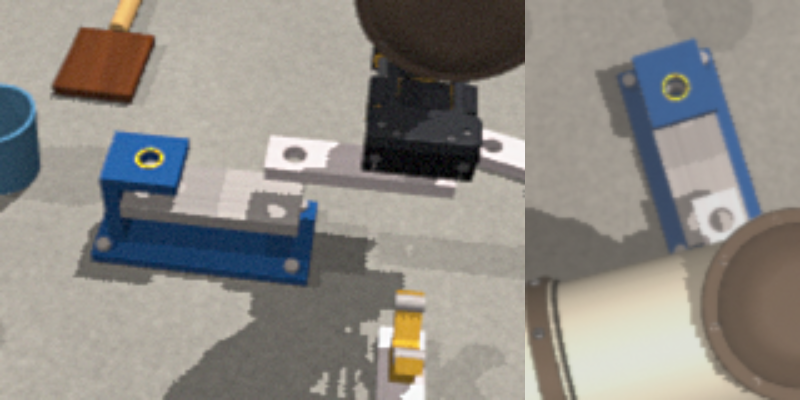

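The crop shows the cradle held level over the tongue, pointing into the jaw and straight (side crop: eye (295,153), ring (150,157)). I'll lower it to about 3 mm above the tongue and start sliding in.

Emit:
{"op": "drive_tool", "data": {"targets": [[0,0,0.01,0,0.016,-0.5,5],[0,0,0,0,0,-0.4,5],[0,0,0,0,0,-0.3,5],[0,0,0,0,0,0,5],[0,0,0,0,0,0,5],[0,0,0,0,0,0,5]]}}

```text
time_s: 10.98
tool_pos: [0.4105, -0.0549, 0.0851]
eef_rot: [1.864, 2.528, 0.001]
contact_force: [-0.2, -0.7, -4.8]
opening: 0.0196
```

Emit:
{"op": "drive_tool", "data": {"targets": [[0,0,0,0.32,0.1,-0.025,5],[0,0,0,0.64,0.197,0,5],[0,0,0,0.64,0.197,0,5],[0,0,0,0.64,0.197,0,5],[0,0,0,0.64,0.197,0,5],[0,0,0,0.32,0.1,0,5],[0,0,0,0,0,0,5],[0,0,0,0,0,0,5]]}}

```text
time_s: 11.65
tool_pos: [0.5056, -0.0252, 0.0836]
eef_rot: [-1.865, -2.527, 0.001]
contact_force: [-0.9, -0.5, -5.8]
opening: 0.0198
```

```bash
cat >> h.py <<'E'
def rep():
    s=bot.read_state();p=s['tool_pos'];r=s['eef_rot'];yaw=np.degrees(2*np.arctan2(r[1],r[0])-np.pi/2)%180
    d=np.array([np.cos(np.radians(17.15)),np.sin(np.radians(17.15))]);q=p[:2]-[.611,.0068]
    print(s['time_s'],p,'yaw',yaw,s['contact_force'],s['moment'],s['opening'],'along',q@d,'lat',q@[-d[1],d[0]])
E
python3 - <<'E'
from h import *
b=optics.grab_frame('side');rep()
cv2.imwrite('pics/c5.png',cv2.resize(b['color'][150:260,190:340],(750,550),interpolation=cv2.INTER_CUBIC)[:,:,::-1])
E
```

```text
11.7 [ 0.50470863 -0.02547661  0.08346831] yaw 17.152595901549148 [-0.14381761 -0.05424242 -5.07338731] [ 0.01624274  0.0655713  -0.06607508] 0.01981627623342406 along -0.11108277433745932 lat 0.0005011303102057412
```

View pics/c5.png

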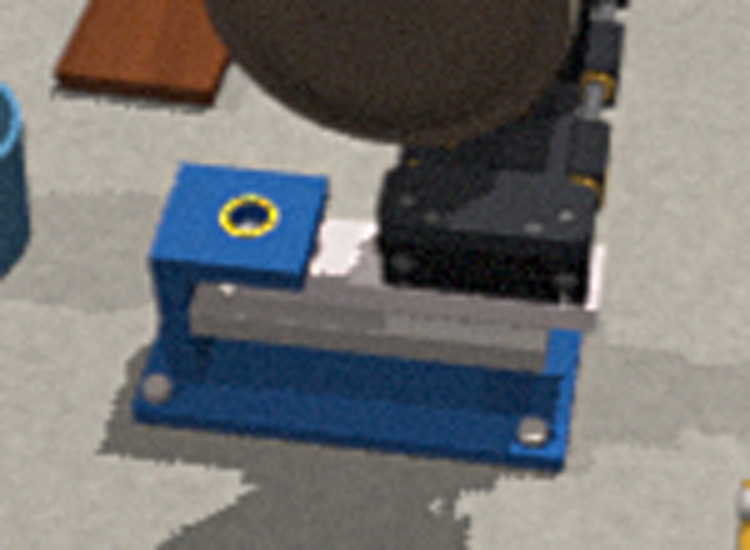

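Emit:
{"op": "drive_tool", "data": {"targets": [[0,0,0,0.25,0.077,0,5],[0,0,0,0.2,0.062,0,5],[0,0,0,0.06,0.02,-0.03,5],[0,0,0,0,0,0,5],[0,0,0,0,0,0,5]]}}

```text
time_s: 12.12
tool_pos: [0.5209, -0.0205, 0.0828]
eef_rot: [-1.865, -2.528, 0.001]
contact_force: [0.0, 0.6, -4.5]
opening: 0.0196
```

Emit:
{"op": "drive_tool", "data": {"targets": [[0,0,0,0.03,0.009,0,5],[0,0,0,0.03,0.009,0,5],[0,0,0,0.03,0.009,0,5],[0,0,0,0,0,0,5],[0,0,0,0,0,0,5]]}}

```text
time_s: 12.53
tool_pos: [0.5238, -0.0197, 0.0829]
eef_rot: [-1.865, -2.528, 0.0]
contact_force: [-1.1, 0.7, -5.0]
opening: 0.0201
```

```bash
python3 -c "
from h import *
rep()"
```

```text
12.5333 [ 0.52379296 -0.0197278   0.08291829] yaw 17.17784969479993 [-1.09219444  0.72767414 -4.9997157 ] [-0.03757483 -0.03583916  0.03335282] 0.02011852809458167 along -0.09115183990218065 lat 0.0003668477573054938
```

Emit:
{"op": "drive_tool", "data": {"targets": [[0,0,0,0.03,0.009,0,5],[0,0,0,0.03,0.009,0,5],[0,0,0,0,0,0,5],[0,0,0,0,0,0,5]]}}

```text
time_s: 12.87
tool_pos: [0.5247, -0.0194, 0.0826]
eef_rot: [-1.864, -2.527, 0.002]
contact_force: [-1.5, -0.5, -4.2]
opening: 0.0199
```

Emit:
{"op": "drive_tool", "data": {"targets": [[0,0,0,0.03,0.009,0,5],[0,0,0,0,0,0,5],[0,0,0,0,0,0,5]]}}

```text
time_s: 13.12
tool_pos: [0.5247, -0.0194, 0.0825]
eef_rot: [-1.864, -2.526, 0.005]
contact_force: [-4.8, -0.6, -2.0]
opening: 0.0199
```

Emit:
{"op": "drive_tool", "data": {"targets": [[0,0,0,0,0,-0.03,5],[0,0,0,0,0,-0.02,5],[0,0,0,0,0,0,5],[0,0,0,0,0,0,5]]}}

```text
time_s: 13.45
tool_pos: [0.5246, -0.0195, 0.0814]
eef_rot: [-1.864, -2.526, 0.005]
contact_force: [-6.1, -1.8, -0.0]
opening: 0.0197
```

```bash
python3 -c "
from h import *
rep();b=optics.grab_frame('side');pp(b,['cradle','stem','eye'],n=3)
cv2.imwrite('pics/c6.png',cv2.resize(b['color'][150:260,190:340],(750,550),interpolation=cv2.INTER_CUBIC)[:,:,::-1])"
```

```text
13.45 [ 0.52464222 -0.01950075  0.08144585] yaw 17.15158037675974 [-6.08997803 -1.77211837 -0.02580723] [-0.20826529  1.53615114 -0.02681262] 0.01970729651538408 along -0.09027339097588047 lat 0.0003333742316402418
pinp cradle [ 0.281  -0.2187  0.0039] 0.95 [413, 199]
pinp cradle [ 0.5241 -0.0178  0.0571] 0.8 [282, 208]
pinp cradle [ 0.3624  0.0606 -0.0026] 0.74 [339, 281]
pinp stem [ 0.2778 -0.2107  0.0386] 0.79 [417, 191]
pinp stem [0.3642 0.0622 0.0421] 0.61 [341, 269]
pinp stem [0.5188 0.3402 0.0777] 0.28 [184, 360]
pinp eye [0.3306 0.1441 0.0061] 0.9 [341, 321]
pinp eye [ 0.37   -0.2118  0.0089] 0.68 [375, 188]
```

Emit:
{"op": "drive_tool", "data": {"targets": [[0,0,0,-0.05,-0.015,0,5],[0,0,0,0,0,0,5],[0,0,0,0,0,0,5]]}}

```text
time_s: 13.9
tool_pos: [0.5247, -0.0195, 0.0815]
eef_rot: [-1.865, -2.528, 0.001]
contact_force: [-4.1, -1.0, -2.4]
opening: 0.0198
```

Emit:
{"op": "drive_tool", "data": {"targets": [[0,0,0,0,0,0,30],[0,0,0,0,0,0,40],[0,0,0,0,0,0,60],[0,0,0,0,0,0,60],[0,0,0,0,0,0,60],[0,0,0,0,0,0,60]]}}

```text
time_s: 14.4
tool_pos: [0.5255, -0.0192, 0.0817]
eef_rot: [1.864, 2.528, 0.001]
contact_force: [-0.5, 0.6, 1.3]
opening: 0.052
```

Emit:
{"op": "drive_tool", "data": {"targets": [[0,0,0,0,0,0.3,60],[0,0,0,0,0,0.6,60],[0,0,0,0,0,0.95,60],[0,0,0,0,0,0.95,60],[0,0,0,0,0,0.95,60],[0,0,0,0,0,0.95,60],[0,0,0,0.9,0.275,0,60],[0,0,0,0.9,0.275,0,60],[0,0,0,0.9,0.275,0,60],[0,0,0,0.9,0.275,0,60],[0,0,0,0.9,0.275,0,60],[0,0,0,0,0,0,60],[0,0,0,0,0,0,60],[0,0,0,0,0,0,60]]}}

```text
time_s: 15.57
tool_pos: [0.6594, 0.0217, 0.2224]
eef_rot: [-1.864, -2.528, 0.001]
contact_force: [-0.7, 0.2, 0.4]
opening: 0.0603
```

Run:
```python
from h import *
rep();a=optics.grab_frame('wrist');save(a,'w7.png');b=optics.grab_frame('side')
np.savez('w7.npz',R=a['R'],t=a['t'],k=[a['fx'],a['fy'],a['cx'],a['cy']])
pp(b,['cradle','stem','eye','pin'],n=3);pp(a,['upper_hole','stem','pin'],n=2)
e,ax,n=ring(a['color'][:,:,::-1].copy(),(240,100,330,190)); print('ring',e,ax,n,unproj('w7.npz',e,.092))
cv2.imwrite('pics/c7.png',np.hstack([cv2.resize(b['color'][140:260,190:340],(450,360)),cv2.resize(a['color'][:240,180:400],(330,360))])[:,:,::-1])
```

```text
15.5667 [0.65943091 0.02173523 0.22243623] yaw 17.178081748849593 [-0.71344767  0.1712177   0.36966517] [ 0.09650741 -0.14648286 -0.00758997] 0.0602707324130632 along 0.05068149499900078 lat -9.880829335228044e-06
pinp cradle [ 2.788e-01 -2.167e-01 -1.000e-04] 0.84 [413, 201]
pinp cradle [0.3628 0.0604 0.    ] 0.74 [339, 280]
pinp cradle [ 0.5239 -0.0163  0.0575] 0.67 [282, 209]
pinp stem [ 0.2778 -0.2086  0.0384] 0.88 [417, 192]
pinp stem [0.3642 0.0613 0.0425] 0.6 [341, 268]
pinp stem [ 0.5279 -0.0195  0.1008] 0.59 [281, 193]
pinp eye [ 0.3679 -0.2095  0.0079] 0.9 [376, 189]
pinp eye [0.3313 0.1466 0.0051] 0.88 [340, 323]
pinp eye [0.6134 0.0046 0.0667] 0.78 [240, 199]
pinp pin [0.5053 0.2498 0.0818] 0.92 [223, 312]
pinp upper_hole [0.6138 0.0074 0.0946] 0.7 [285, 147]
pinp stem [ 0.5271 -0.0179  0.099 ] 0.95 [287, 27]
ring (285.4673042297363, 143.26804733276367) (26.978225708007812, 27.24248504638672) 208 [[0.61098081 0.00692384 0.092     ]]
```

View pics/c7.png

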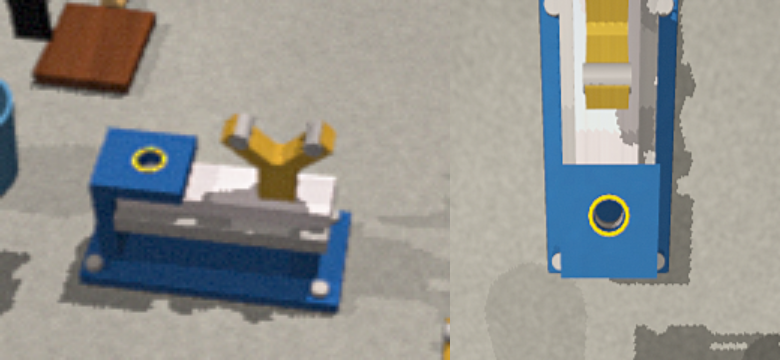

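The cradle stands upright and straight in the jaw, with the ring at (0.611, 0.0069) again. Now the red pin.

Emit:
{"op": "drive_tool", "data": {"targets": [[0,0,0,-0.385,0.89,0.09,60],[0,0,0,-0.385,0.89,0.09,60],[0,0,0,-0.385,0.89,0.09,60],[0,0,0,-0.385,0.89,0.09,60],[0,0,0,-0.385,0.89,0.09,60],[0,0,0,-0.385,0.89,0.09,60],[0,0,0,-0.385,0.89,0.09,60],[0,0,0,-0.385,0.89,0.09,60],[0,0,0,-0.385,0.89,0.09,60],[0,0,0,0,0,0,60],[0,0,0,0,0,0,60],[0,0,0,0,0,0,60]]}}

```text
time_s: 17.02
tool_pos: [0.556, 0.262, 0.2467]
eef_rot: [1.864, 2.529, -0.0]
contact_force: [-0.0, 0.3, -0.1]
opening: 0.0603
```

Run:
```python
from h import *
rep();a=optics.grab_frame('wrist');save(a,'w8.png')
np.savez('w8.npz',R=a['R'],t=a['t'],k=[a['fx'],a['fy'],a['cx'],a['cy']])
pp(a,['pin','short_pin','stand'],n=2)
h=cv2.cvtColor(a['color'],cv2.COLOR_RGB2HSV);m=cv2.inRange(h,(0,200,60),(5,255,255))|cv2.inRange(h,(175,200,60),(180,255,255))
n,l,s,c=cv2.connectedComponentsWithStats(m)
for i in range(1,n):
    if s[i,4]>100: print(s[i],c[i],unproj('w8.npz',c[i],.116))
u,v=[int(x) for x in c[1+np.argmax(s[1:,4])]]
cv2.imwrite('pics/c8.png',cv2.resize(a['color'][max(0,v-75):v+75,max(0,u-130):u+70],(800,600))[:,:,::-1])
```

```text
17.0167 [0.55598015 0.2619529  0.24666188] yaw 17.19461537449589 [-0.03566272  0.32687146 -0.07554466] [ 0.0274517  -0.10073971 -0.00696276] 0.06027541432315465 along 0.02266458749825482 lat 0.26003173789321005
pinp pin [0.5027 0.2491 0.0749] 0.56 [289, 135]
pinp pin [0.5135 0.339  0.0815] 0.3 [374, 174]
pinp short_pin [0.5108 0.3427 0.0815] 0.96 [378, 173]
pinp stand [ 0.5052  0.2979 -0.0009] 0.86 [326, 145]
pinp stand [ 0.5256 -0.0246  0.0637] 0.73 [4, 70]
[274 124  29  31 705] [288.01134752 139.07234043] [[0.50362941 0.2481486  0.116     ]]
```

View pics/c8.png

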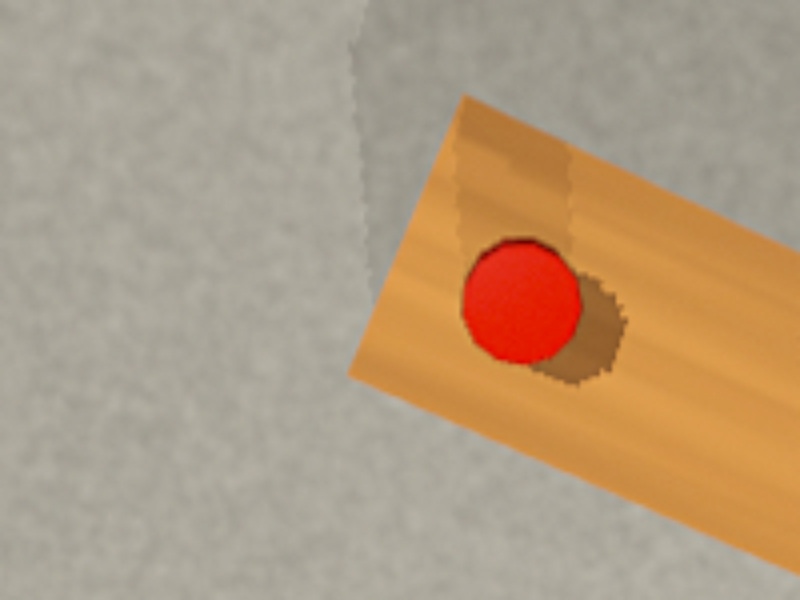

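The red knob's top disc is centred at about (288,139) in the wrist view, so the pin is at (0.504, 0.248). The yellow knob is 94 mm away. I'll go over it, descend and grip.

Emit:
{"op": "drive_tool", "data": {"targets": [[0,0,0,-0.87,-0.228,0,60],[0,0,0,-0.86,-0.228,0,60],[0,0,0,0,0,-0.9,60],[0,0,0,0,0,-0.9,60],[0,0,0,0,0,-0.9,60],[0,0,0,0,0,-0.9,60],[0,0,0,0,0,-0.9,60],[0,0,0,0,0,-0.6,60],[0,0,0,0,0,-0.3,60],[0,0,0,0,0,0,60],[0,0,0,0,0,0,60]]}}

```text
time_s: 18.13
tool_pos: [0.5048, 0.2484, 0.0851]
eef_rot: [1.865, 2.528, 0.0]
contact_force: [0.6, 0.4, 1.0]
opening: 0.0602
```

Emit:
{"op": "drive_tool", "data": {"targets": [[0,0,0,0,0,0,10],[0,0,0,0,0,0,10],[0,0,0,0,0,0,10],[0,0,0,0,0,0,10],[0,0,0,0,0,0,10],[0,0,0,0,0,0,10],[0,0,0,0,0,0,10],[0,0,0,0,0,0,10],[0,0,0,0,0,0,10],[0,0,0,0,0,0,10]]}}

```text
time_s: 18.97
tool_pos: [0.5042, 0.2487, 0.085]
eef_rot: [1.864, 2.528, 0.001]
contact_force: [-1.9, 2.3, 1.9]
opening: 0.0253
```

Emit:
{"op": "drive_tool", "data": {"targets": [[0,0,0,0,0,0.4,10],[0,0,0,0,0,0.8,10],[0,0,0,0,0,0.8,10],[0,0,0,0,0,0.8,10],[0,0,0,0,0,0.8,10],[0,0,0,0,0,0.4,10],[0,0,0,0.396,-0.896,0,10],[0,0,0,0.396,-0.896,0,10],[0,0,0,0.396,-0.896,0,10],[0,0,0,0.396,-0.896,0,10],[0,0,0,0.396,-0.896,0,10],[0,0,0,0.396,-0.896,0,10],[0,0,0,0.396,-0.896,0,10],[0,0,0,0.396,-0.896,0,10],[0,0,0,0.396,-0.896,0,10],[0,0,0,0,0,0,10],[0,0,0,0,0,0,10],[0,0,0,0,0,0,10]]}}

```text
time_s: 20.47
tool_pos: [0.6105, 0.0066, 0.2039]
eef_rot: [-1.865, -2.527, 0.001]
contact_force: [-1.2, 0.1, -0.6]
opening: 0.0249
```

Run:
```python
from h import *
rep();b=optics.grab_frame('side');a=optics.grab_frame('wrist')
np.savez('s9.npz',R=b['R'],t=b['t'],k=[b['fx'],b['fy'],b['cx'],b['cy']])
np.savez('w9.npz',R=a['R'],t=a['t'],k=[a['fx'],a['fy'],a['cx'],a['cy']])
save(b,'s9.png');save(a,'w9.png')
pp(b,['pin','pin_tip','upper_hole'],n=2);pp(a,['pin','pin_tip','upper_hole'],n=2)
p=bot.read_state()['tool_pos'];print('expected tip px side',proj(b,[p[0],p[1],p[2]-.075]),'hole',proj(b,[.611,.0069,.092]))
cv2.imwrite('pics/c9.png',np.hstack([cv2.resize(b['color'][120:240,190:290],(400,480)),cv2.resize(a['color'][60:300,180:380],(400,480))])[:,:,::-1])
```

```text
20.4667 [0.61053388 0.00662258 0.20391356] yaw 17.145978096988813 [-1.19985499  0.11388693 -0.58948944] [ 0.10576483 -0.09425984  0.0098506 ] 0.024895324639885294 along -0.0004977103664210816 lat -3.2082930030469814e-05
pinp pin [0.6146 0.0084 0.2023] 0.52 [233, 150]
pinp pin_tip [0.6134 0.0079 0.2028] 0.55 [233, 150]
pinp pin_tip [0.6132 0.0085 0.1302] 0.5 [237, 179]
pinp upper_hole [0.6155 0.0108 0.0932] 0.84 [237, 192]
pinp upper_hole [0.6115 0.0045 0.0662] 0.18 [241, 200]
pinp pin [0.6084 0.0069 0.1938] 0.8 [287, 254]
pinp pin_tip [0.6105 0.0067 0.1308] 0.85 [285, 221]
pinp pin_tip [ 0.5254 -0.0231  0.0625] 0.23 [281, 95]
pinp upper_hole [0.6176 0.0085 0.0923] 0.82 [284, 215]
pinp upper_hole [ 0.5268 -0.0229  0.0639] 0.66 [281, 96]
expected tip px side [238, 179] hole [240, 192]
```

View pics/c9.png

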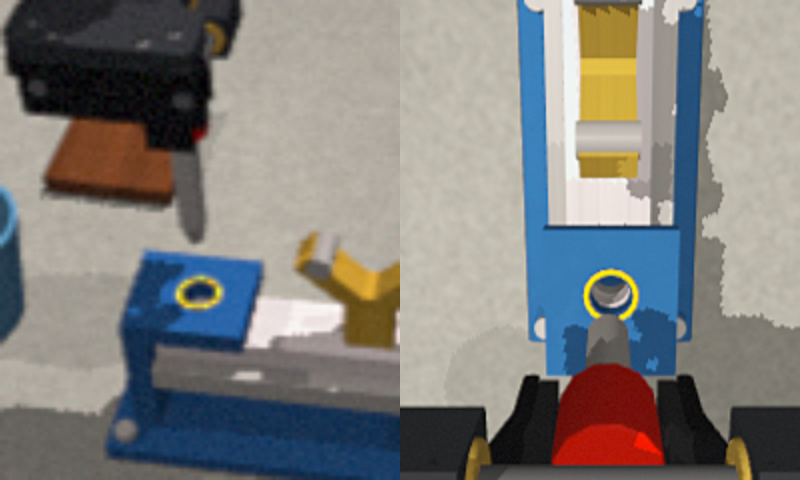

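The pin hangs upright in the side crop (tip (197,240), ring (199,293)) and is in line with the ring in the wrist crop. I'll lower it in stages and watch the force.

Emit:
{"op": "drive_tool", "data": {"targets": [[0,0,0,0.015,0.005,-0.4,10],[0,0,0,0,0,-0.4,10],[0,0,0,0,0,-0.4,10],[0,0,0,0,0,-0.2,10],[0,0,0,0,0,-0.15,10],[0,0,0,0,0,-0.15,10],[0,0,0,0,0,0,10]]}}

```text
time_s: 21.45
tool_pos: [0.6113, 0.0069, 0.1531]
eef_rot: [-1.864, -2.528, 0.001]
contact_force: [0.9, 0.3, -1.4]
opening: 0.0253
```

Emit:
{"op": "drive_tool", "data": {"targets": [[0,0,0,0,0,-0.15,10],[0,0,0,0,0,-0.15,10],[0,0,0,0,0,-0.15,10],[0,0,0,0,0,0,10],[0,0,0,0,0,0,10]]}}

```text
time_s: 21.87
tool_pos: [0.6113, 0.0068, 0.1397]
eef_rot: [-1.864, -2.528, 0.001]
contact_force: [-1.4, 0.6, -1.6]
opening: 0.0253
```

```bash
python3 -c "
from h import *
rep()"
```

```text
21.8667 [0.61125447 0.0068039  0.13966461] yaw 17.173443254622896 [-1.36266237  0.61125466 -1.62405151] [ 0.46793967 -0.02359143  0.05447553] 0.025327456439061383 along 0.0002443008391908898 lat -7.130842430724012e-05
```

Emit:
{"op": "drive_tool", "data": {"targets": [[0,0,0,0,0,-0.15,10],[0,0,0,0,0,-0.15,10],[0,0,0,0,0,-0.15,10],[0,0,0,0,0,-0.15,10],[0,0,0,0,0,-0.15,10],[0,0,0,0,0,0,10]]}}

```text
time_s: 22.37
tool_pos: [0.6111, 0.0068, 0.1164]
eef_rot: [-1.864, -2.527, 0.001]
contact_force: [-0.4, 1.5, -2.1]
opening: 0.0253
```

Emit:
{"op": "drive_tool", "data": {"targets": [[0,0,0,0,0,-0.15,10],[0,0,0,0,0,-0.15,10],[0,0,0,0,0,-0.15,10],[0,0,0,0,0,-0.1,10],[0,0,0,0,0,-0.05,10],[0,0,0,0,0,0,10],[0,0,0,0,0,0,10]]}}

```text
time_s: 22.95
tool_pos: [0.6114, 0.0068, 0.0991]
eef_rot: [-1.865, -2.528, 0.0]
contact_force: [1.1, 2.7, -2.9]
opening: 0.0254
```

```bash
python3 -c "
from h import *
rep()"
```

```text
22.95 [0.61136693 0.00683046 0.09911371] yaw 17.170668672925444 [ 1.10890832  2.7409346  -2.88240963] [ 0.89085303 -0.07240176 -0.02006387] 0.02535485199166207 along 0.0003595970245027454 lat -7.90912960449502e-05
```

Emit:
{"op": "drive_tool", "data": {"targets": [[0,0,0,0,0,-0.05,10],[0,0,0,0,0,-0.03,10],[0,0,0,0,0,0,10],[0,0,0,0,0,0,10]]}}

```text
time_s: 23.28
tool_pos: [0.6115, 0.0069, 0.0974]
eef_rot: [1.865, 2.528, 0.0]
contact_force: [-1.6, 3.6, 0.1]
opening: 0.0252
```

Emit:
{"op": "drive_tool", "data": {"targets": [[0,0,0,0,0,0,35],[0,0,0,0,0,0,50],[0,0,0,0,0,0,60],[0,0,0,0,0,0,60],[0,0,0,0,0,0,60],[0,0,0,0,0,0,60]]}}

```text
time_s: 23.78
tool_pos: [0.6116, 0.0065, 0.0973]
eef_rot: [1.865, 2.528, -0.0]
contact_force: [0.1, -0.4, -0.3]
opening: 0.056
```

Emit:
{"op": "drive_tool", "data": {"targets": [[0,0,0,0,0,0.3,60],[0,0,0,0,0,0.6,60],[0,0,0,0,0,0.9,60],[0,0,0,0,0,0.9,60],[0,0,0,0,0,0.9,60],[0,0,0,0,0,0.9,60],[0,0,0,0.8,0.24,0,60],[0,0,0,0.8,0.24,0,60],[0,0,0,0,0,0,60],[0,0,0,0,0,0,60],[0,0,0,0,0,0,60]]}}

```text
time_s: 24.7
tool_pos: [0.659, 0.0209, 0.2322]
eef_rot: [-1.864, -2.528, 0.001]
contact_force: [-1.2, -0.1, -0.1]
opening: 0.0595
```

Run:
```python
from h import *
rep();b=optics.grab_frame('side');a=optics.grab_frame('wrist')
np.savez('w10.npz',R=a['R'],t=a['t'],k=[a['fx'],a['fy'],a['cx'],a['cy']])
pp(b,['pin','pin_tip','cradle'],n=3);pp(a,['pin','stem'],n=2)
h=cv2.cvtColor(a['color'],cv2.COLOR_RGB2HSV);m=cv2.inRange(h,(0,200,60),(5,255,255))
n,l,s,c=cv2.connectedComponentsWithStats(m);i=1+np.argmax(s[1:,4]);print(s[i],c[i],unproj('w10.npz',c[i],.128))
cv2.imwrite('pics/c10.png',np.hstack([cv2.resize(b['color'][140:260,190:340],(450,360)),cv2.resize(a['color'][:240,180:400],(330,360))])[:,:,::-1])
```

```text
24.7 [0.65898308 0.02094013 0.23216101] yaw 17.174284228701595 [-1.1565764  -0.10903471 -0.05420634] [ 0.07996091 -0.11679536  0.00075829] 0.059480279804936434 along 0.05001912464058123 lat -0.0006375761391151611
pinp pin [0.6135 0.0083 0.0952] 0.66 [238, 191]
pinp cradle [ 0.2794 -0.2171  0.0009] 0.92 [413, 201]
pinp cradle [ 0.5232 -0.0176  0.0587] 0.63 [283, 208]
pinp cradle [0.3669 0.0584 0.0017] 0.6 [338, 278]
pinp pin [0.6114 0.0054 0.0895] 0.59 [284, 143]
pinp stem [ 0.5276 -0.0165  0.0995] 0.79 [289, 32]
pinp stem [ 0.5055  0.2974 -0.0009] 0.21 [560, 122]
[269 130  32  34 838] [284.72673031 146.92840095] [[0.61091645 0.00547024 0.128     ]]
```

View pics/c10.png

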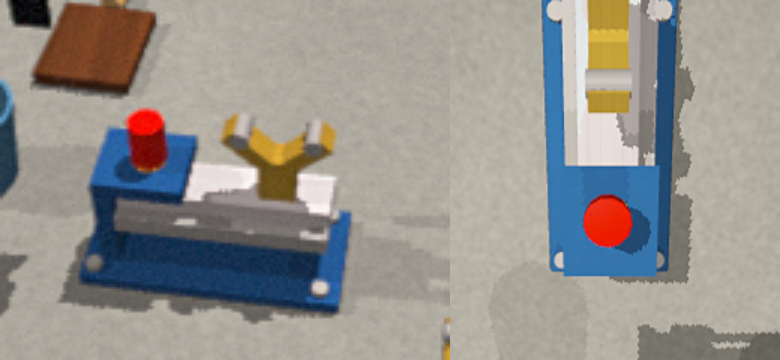

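The red knob sits on the upper ear with only the ring's rim showing below it. The cradle is upright and straight, and the arm is clear, so I'll hand in.

```bash
python3 -c "
from h import *
print(bot.close_job())"
```

```text
the job is handed in; nothing more can be done
None
```

I fitted the pipe rest and the red pin, and handed the job in at about 25 s of the 72 s allowed. `close_job` gives no verdict, so what follows is my own last checks.

**Cradle:** I took the look-alike farthest from the base and slid it along the tongue until its front end touched the jaw's back wall (about 5 N). I then lowered it onto the tongue and released it. It ended 0.3 mm off the bracket's centre line and straight to within 0.1°. The last pictures show it upright with the eye under the hole.

**Pin:** It went down through both ears and the eye without sticking, with no force reading above about 4 N. By tool height, the knob's underside is at about 92 mm, level with the upper ear's top face. The knob's red disc measured about 1.4 mm from the hole axis, inside the 3 mm limit. The network's estimates were 1.5 to 3 mm off, which is within its stated 4 mm accuracy.

**Not checked:** The pin tip wasn't visible after insertion. I did not re-measure the yellow pin, jar, paddle or cup at the end, but nothing in the moves brought the arm near them. The gripper was released and well clear at hand-in.

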